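# Set the batch number and stamp the coaster

### The arm

A 6-joint arm with a two-finger parallel gripper is mounted at the origin on the work surface. World frame = base frame: x ahead of the robot, y to its left, z up, the work surface at z = 0. Lengths are in m, angles in rad, forces in N, time in s.
With the tool pointing down it reaches from about 0.4 to 0.825 m from the base axis. Payload 7 kg.
Tool frame: the origin (TCP) lies between the finger pads; the fingertips stand 25 mm ahead of it and the grasp point (between the pads) lies 6 mm ahead of it (arm.tip_extent is the z of the fingertips in the tool frame, in m); z points along the fingers, x is the direction in which the jaws open and shut, and the axes are right-handed (so a half turn about z gives the same grasp; the last joint's range is limited). The gripper opens to 88 mm and grips with 3 to 60 N. Pads are 19 mm wide; open, the fingers measure 130 mm over their backs; the gripper's body (78 mm by 193 mm) begins 47 mm behind the grasp point.
Start: joints at [-0.914, 0.359, 0.012, 0, -1.224, -0.288], TCP at [0.243, -0.63, 0.23] pointing down, gripper open.
Joint ranges: [-3.07, 3.07], [-1.43, 2.12], [-1.02, 1.25], [-3.03, 1.67], [-3.05, -0], [-3.03, 3.03]. Speed limits (rad/s): [2.39, 2.39, 3.01, 3.14, 3.14, 3.14].

### API

Orientations are given as [roll, pitch, yaw] about the fixed x, y, z axes, in that order (R = Rz(yaw) Ry(pitch) Rx(roll)).
In Python, from station import monitor, grab_frame, job_done, arm gives the robot as it stands.
- The arm moves only by the shell command python3 -m jog 'ROWS' [FORCE]. ROWS is JSON, a list that holds one entry, the list of rows, each a list of 7 numbers: the shift along the world's x, y, z in m, then the turn, a rotation vector about the world's x, y, z in rad, then the opening, from 0 (shut) to 1 (fully open). In form: [[[dx, dy, dz, ax, ay, az, claw], ...]]. A call has 1 to 20 rows; each row shifts and turns the commanded pose from where the row before left it; what a row does not reach is not made up. A row lasts 1/8 s, in which the tool goes at most 62.5 mm and 10.7 degrees, less where a joint would pass 70% of its speed; a pose out of reach is approached as far as the arm can. A call is refused whole if a number of a shift passes 0.0625 or a number of a turn 0.188, either way. A call with a gripper value outside its range is refused whole. The fingers move at their own pace and stop on an object; FORCE is the grip in N (left out, the last holds). Time passes only in rows, so rows that do not move let the fingers close. It gives the time, the measured TCP pose, the force and the opening at its end, in the units of the state.
- monitor.get_state(): the state, without advancing time (a new reading comes with each control period).
- grab_frame(name): name is "scene" or "top" or "wrist"; returns a dict with "pixels" (420x560x3 uint8, red, green, blue), "K" (3x3 intrinsics, pixels), "view" (4x4, takes a point from world to camera coordinates); the wrist camera has in their place "hand_eye" (4x4, takes a point from camera to tool coordinates, whose origin is the TCP and whose axes are the tool frame's). Camera axes: x right, y down, z forward; pixel columns grow to the right and rows downward; lengths in m; the calibration is good to about 2 mm. A picture is of the moment at which its call begins: read the wrist's pose just before it. There is no depth.
- job_done(): hands the job in, once; it reports no verdict.
The state is a dict: "t": time; "q": joint angles; "qd": joint speeds; "joint_efforts": joint torques, N m; "eef_pos": TCP position; "ee_rot": TCP orientation; "force": force on the tool from outside, world axes, zero at the start; "moment": the same for the moment, N m; "width": finger opening in m.
Only numpy, scipy, OpenCV 4.12 (cv2) and the standard library are available. Lean on these libraries where they do the work, as an engineer would, in place of code of your own. Each camera call takes 0.05 s, during which the arm holds its last target.

### The job

Set the batch number on the coaster-numbering press to 4: roll its rubber roller with light fingertip pressure until the whole 4 stands in the middle of the little window. Then push the black stamping plunger fully down onto the coaster, hold it down for about half a second and let it come all the way up again, leaving the 4 in the window. Stamp no other number, never push on the machine with more than 2 kg (20 N), and leave the coaster and the things around the machine where they are.

Things in the scene. Friction and masses are not known exactly. Their poses are not given: they have to be found in the camera images.
- press: Grey numbering press fixed to the bench, base plate 170 x 270 x 10 mm, 136 mm high. Origin on the bench; base spans x -95..75, y -165..105 mm. z up, +x away from the robot, +y to its left (turned up to 0.4 rad). Drum along y, axis about 85 mm up at x 0. Walls before and behind the roller (x 50..58 mm either way) are 92 mm high, its outer cheek (y 80..88) 122 mm; the plunger's arm (-y side) 94 mm.
- roller_top (a point): Nominal top of the exposed ribbed black rubber roller, mid width, 130 mm up (radius 45 mm; x 0, y 26..78 mm on the press); x axis = the way the rubber travels. Fixed to the press: bearings are adjusted by hand and the rubber runs out of true, so its real top is up to 5 mm higher or lower and shifts as it turns. Hard; 3 N along it turns it, 5 to 10 N of downward pressure drags it; stays where left.
- window (a point): Centre of the window in the grey hood beside the roller (hood y -20..22 mm on the press, top 136 mm up, nominally 6 mm above the roller). Window 26 mm (x) by 24 mm (y), a steel index mark at each side; read from above. Digits: black bar figures 18 x 12 mm on a white band, upright for someone on the robot's side.
- drum (a joint): Angle of the number drum, rad. The number n stands centred in the window at n x 0.628 (so 4 at 2.513). Pushing the top of the roller towards the press's +x (away from the robot) increases it: 45 mm of rubber per rad, 28 mm per number. Starts somewhere between 0.3 and 1.8; turns from -0.1 to 5.75.
- plunger (a joint): Downward travel of the plunger, m: 0 fully up, 0.012 fully down on the coaster. A spring brings it back; it needs about 2 N to start and 6 N to be held fully down; the knob sits on a rubber buffer that yields another 0.3 mm per N (up to 8 mm).
- plunger_top (a point): Centre of the top of the black mushroom knob (44 mm across, top face 36 mm across) on the steel plunger; 135 mm above the bench when up; moves with the plunger. On the press at x -20, y -100 mm.
- coaster: Dark red lacquered coaster, 90 x 90 x 5 mm, loose between the three 6 mm high rails of the nest below the plunger. Origin at the centre of its underside.
- coaster_stack: Bystander: stack of dark red coasters, 90 x 90 x 35 mm, to the left of the press. Origin under its centre.
- tape_dispenser: Bystander: red tape dispenser with a roll, 120 x 50 x 96 mm, to the right of the press. Origin under its centre.
- jar: Bystander: amber glass jar with white cap, 60 mm across, 85 mm high, beyond the left end of the press. Origin under its centre.

How it is judged:
On the way, in this order (a step that is already met when the one before it is completed fails the run):
1. the 4 stands in the window, drum at rest, plunger still up (value of joint drum between 2.3932 and 2.6332 rad and velocity of joint drum between -0.05 and 0.05 rad/s and value of joint plunger below 0.002 m), for 0.3 s.
2. the plunger is fully down with the 4 in the window (value of joint drum between 2.3932 and 2.6332 rad and value of joint plunger above 0.01 m), for 0.2 s.
At the end, for the whole second after the job is handed in: drum at rest within 0.12 rad of the number 4 (2.513 rad), plunger back up within 2 mm after having been down (over 10 mm) for 0.2 s with the 4 set, coaster within 6 mm and bystanders within 30 mm of where they started (all of step 1 and distance of coaster from where it was at the start of the episode below 0.006 m and distance of each of coaster_stack, tape_dispenser, jar from where it was at the start of the episode below 0.03 m); the robot touches nothing.
It fails at once if the plunger is pressed (over 6 mm) while the window does not show the 4 (value of joint plunger above 0.006 m and not (value of joint drum between 2.3932 and 2.6332 rad)).
It fails at once if more than 20 N of push on the press, its roller or its plunger (contact force between any of the fingers, the arm and press above 20 N).
It fails at once if a bystander moved by more than 30 mm (distance of any of coaster_stack, tape_dispenser, jar from where it was at the start of the episode above 0.03 m).
It also fails if it takes over 64 s, if anything falls off the work surface, if the arm or the gripper's body presses on something with over 40 N, if the wrist force passes 120 N, or if a joint passes its speed limit or range.

## Working session

There is one attempt and no reset: what is moved stays moved. The work goes in short steps, Python scripts to look and compute and a shell command to move; the robot and the scene stay as the last step left them, time stands still between calls to the robot, and variables do not carry over. Pictures are saved under pics/ and viewed, and the job is handed in when it is done.

```bash
ls; mkdir -p pics; cat > h.py <<'E'
import numpy as np,cv2
from station import monitor,grab_frame,arm
def snap(n,f):
    s=monitor.get_state(); d=grab_frame(n); cv2.imwrite('pics/'+f+'.png',d['pixels'][:,:,::-1]); np.savez('pics/'+f+'.npz',eef=s['eef_pos'],rot=s['ee_rot'],**{k:v for k,v in d.items()}); return d,s
def onplane(d,uv,z,T=None):
    V=np.linalg.inv(d['view']) if T is None else T
    r=V[:3,:3]@np.linalg.inv(d['K'])@np.array([uv[0],uv[1],1.]); o=V[:3,3]
    return o+r*(z-o[2])/r[2]
def proj(d,p,T=None):
    V=d['view'] if T is None else np.linalg.inv(T)
    c=V[:3,:3]@np.asarray(p)+V[:3,3]; u=d['K']@c; return u[:2]/u[2]
E
python3 - <<'E'
from h import *
for n in('scene','top','wrist'):
    d,s=snap(n,n+'0')
print({k:np.round(v,4).tolist() for k,v in s.items()}); print(arm.tip_extent)
E
```

```text
pics
{'t': 0.1, 'q': [-0.9139, 0.3593, 0.0112, -0.0003, -1.2241, -0.2881], 'qd': [-0.0003, -0.0006, 0.0021, 0.0007, 0.0014, -0.0001], 'joint_efforts': [-0.0018, -58.4162, 29.3754, 7.0154, 0.0102, -0.0001], 'eef_pos': [0.2432, -0.6292, 0.2288], 'ee_rot': [-3.1415, -0.0015, 1.9395], 'force': [-0.3473, 0.1378, -0.8784], 'moment': [0.0298, 0.0297, -0.0145], 'width': 0.0877}
0.025
```

View pics/top0.png

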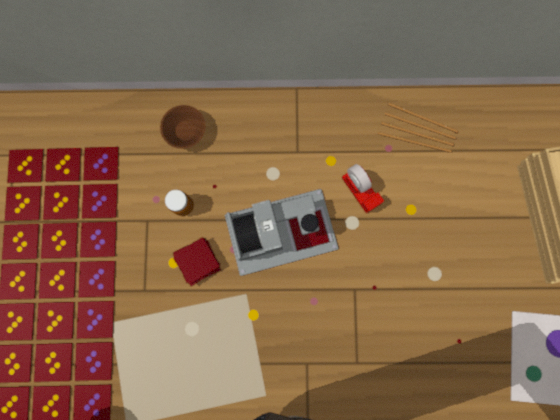

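View pics/scene0.png

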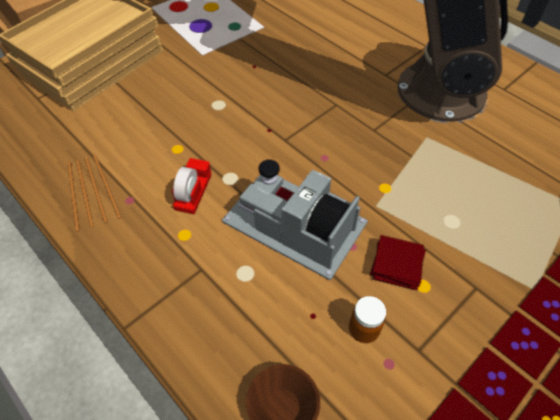

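```bash
python3 - <<'E'
from h import *
a=cv2.imread('pics/top0.png')[175:290,210:350]; b=cv2.imread('pics/scene0.png')[150:285,215:375]
cv2.imwrite('pics/z1.png',cv2.resize(a,None,fx=5,fy=5,interpolation=cv2.INTER_CUBIC))
cv2.imwrite('pics/z2.png',cv2.resize(b,None,fx=4.4,fy=4.4,interpolation=cv2.INTER_CUBIC))
for f in('top0','scene0'):
    d=np.load('pics/'+f+'.npz'); print(np.round(np.linalg.inv(d['view']),3),d['K'][0,0])
E
```

```text
[[-0.008 -0.988  0.151  0.462]
 [-1.     0.01   0.012  0.019]
 [-0.013 -0.151 -0.988  1.168]
 [ 0.     0.     0.     1.   ]] 436.9194098276627
[[-7.290e-01  5.520e-01 -4.060e-01  1.031e+00]
 [ 6.850e-01  5.860e-01 -4.330e-01  4.640e-01]
 [-1.000e-03 -5.930e-01 -8.050e-01  9.040e-01]
 [ 0.000e+00  0.000e+00  0.000e+00  1.000e+00]] 500.8287240528885
```

View pics/z1.png

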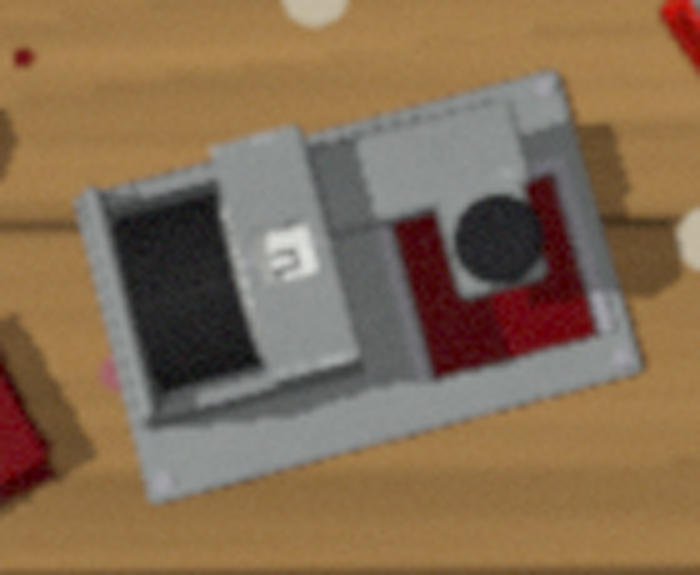

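View pics/z2.png

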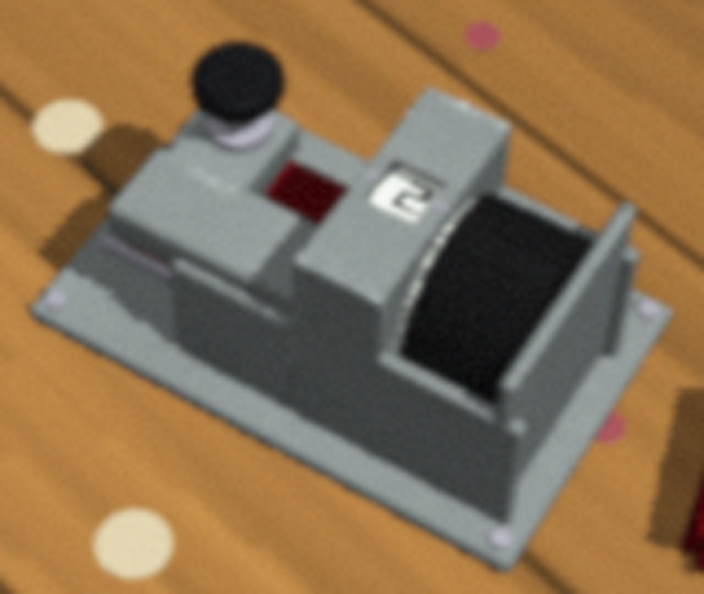

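```bash
python3 - <<'E'
from h import *
t=np.load('pics/top0.npz');s=np.load('pics/scene0.npz')
obs=[(t,(240,275),(-95,105)),(t,(338,249),(-95,-165)),(t,(321,189.4),(75,-165)),(s,(329.8,279.1),(75,105)),(s,(222.3,220.9),(75,-165)),(s,(367.3,220.9),(-95,105))]
# subtract 0.5px? 
W=np.array([onplane(d,uv,.01)[:2] for d,uv,_ in obs]);M=np.array([m for *_,m in obs])/1e3
def fit(W,M):
    w=W-W.mean(0);m=M-M.mean(0); th=np.arctan2((m[:,0]*w[:,1]-m[:,1]*w[:,0]).sum(),(m*w).sum());R=np.array([[np.cos(th),-np.sin(th)],[np.sin(th),np.cos(th)]])
    o=W.mean(0)-R@M.mean(0); return th,o,R,(W-(M@R.T+o))*1e3
for sl in (slice(0,6),slice(0,3),slice(3,6)):
    th,o,R,r=fit(W[sl],M[sl]);print(th,o,np.round(r,1).tolist())
th,o,R,r=fit(W,M)
for n,p,z in(('knob',(-20,-100),.135),('roll',(0,52),.13),('win',(0,1),.136)):
    p3=np.r_[R@np.array(p)/1e3+o,z];print(n,p3,proj(t,p3),proj(s,p3))
k=onplane(t,(210+499/5,175+239/5),.135);k2=onplane(s,(215+238/4.4,150+78/4.4),.135);print(k,k2)
E
```

```text
0.24999080835403995 [0.58974721 0.0689397 ] [[1.4, -2.2], [0.5, 0.6], [-3.2, -0.0], [-0.7, -1.5], [-0.6, 3.9], [2.6, -0.8]]
0.2474480092791284 [0.58950044 0.06836302] [[1.4, -1.9], [1.2, 1.0], [-2.6, 0.8]]
0.2538431764163653 [0.59027638 0.06941486] [[-0.7, -2.2], [-1.7, 3.0], [2.4, -0.8]]
knob [ 0.59510842 -0.03289967  0.135     ] [309.25402077 222.15387646] [268.99763017 166.3142592 ]
roll [0.57688267 0.11932327 0.13      ] [245.56803261 230.60072373] [329.92338503 207.19592956]
win [0.58949982 0.06990862 0.136     ] [266.08997829 224.85505721] [307.05786685 193.92603706]
[ 0.59354529 -0.03417147  0.135     ] [ 0.59749798 -0.03001111  0.135     ]
```

```bash
python3 -c "
import numpy as np
d=np.load('pics/wrist0.npz');print(d['hand_eye'].round(3),d['K'])"
R='[0.0216,0.0437,0.0045,0,0,0.0907,0]'
python3 -m jog '[[[0.0216,0.0437,0.0045,0,0,0.0907,0],[0.0216,0.0437,0.0045,0,0,0.0907,0],[0.0216,0.0437,0.0045,0,0,0.0907,0],[0.0216,0.0437,0.0045,0,0,0.0907,0],[0.0216,0.0437,0.0045,0,0,0.0907,0],[0.0216,0.0437,0.0045,0,0,0.0907,0],[0.0216,0.0437,0.0045,0,0,0.0907,0],[0.0216,0.0437,0.0045,0,0,0.0907,0],[0.0216,0.0437,0.0045,0,0,0.0907,0],[0.0216,0.0437,0.0045,0,0,0.0907,0],[0.0216,0.0437,0.0045,0,0,0.0907,0],[0.0216,0.0437,0.0045,0,0,0.0907,0],[0.0216,0.0437,0.0045,0,0,0.0907,0],[0.0216,0.0437,0.0045,0,0,0.0907,0],[0.0216,0.0437,0.0045,0,0,0.0907,0],[0.0216,0.0437,0.0045,0,0,0.0907,0],[0,0,0,0,0,0,0],[0,0,0,0,0,0,0]]]' 10
python3 -c "
from h import *
d,s=snap('wrist','w1');print(s['eef_pos'],s['ee_rot'],s['force'],s['width'])"
```

```text
[[ 1.     0.001  0.001 -0.   ]
 [-0.001  0.966  0.259 -0.069]
 [-0.    -0.259  0.966 -0.156]
 [ 0.     0.     0.     1.   ]] [[290.11995141   0.         286.33891569]
 [  0.         290.11995141 211.04230052]
 [  0.           0.           1.        ]]
t: 2.4
eef_pos: [0.5886, 0.0696, 0.3011]
ee_rot: [-3.141, -0.001, -2.892]
force: [0.1, -1.2, -0.5]
width: 0.0012
[0.58856439 0.06964642 0.30113006] [-3.14145872e+00 -1.13991027e-03 -2.89238445e+00] [ 0.05815269 -1.15922067 -0.52431901] 0.0012068710331111293
```

View pics/w1.png

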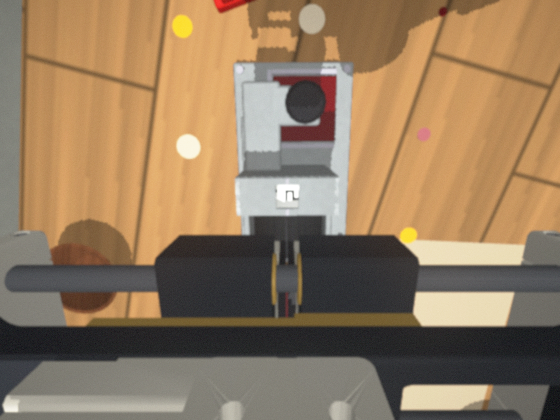

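```bash
python3 - <<'E'
from h import *
a=cv2.imread('pics/w1.png')[165:235,225:355]
cv2.imwrite('pics/z3.png',cv2.resize(a,None,fx=6,fy=6,interpolation=cv2.INTER_CUBIC))
E
```

```text
(no output)
```

View pics/z3.png

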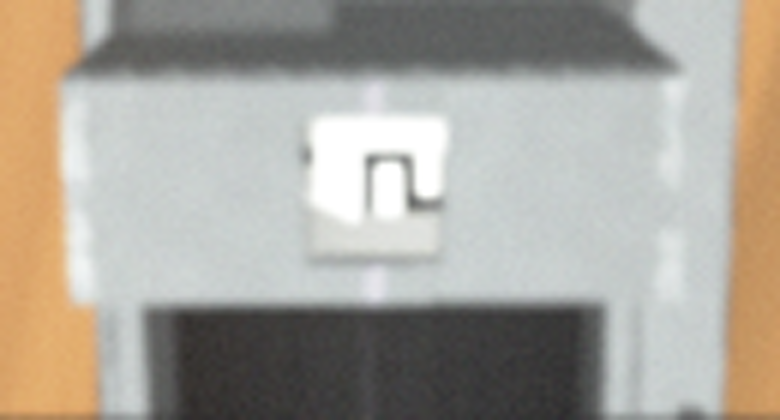

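```bash

python3 -m jog '[[[-0.0042,0.0077,-0.0218,0,0,0,0],[-0.0042,0.0077,-0.0218,0,0,0,0],[-0.0042,0.0077,-0.0218,0,0,0,0],[-0.0042,0.0077,-0.0218,0,0,0,0],[-0.0042,0.0077,-0.0218,0,0,0,0],[-0.0042,0.0077,-0.0218,0,0,0,0],[0,0,0,0,0,0,0],[0,0,0,0,0,0,0]]]'
python3 -c "
from h import *
d,s=snap('wrist','w2');print(s['eef_pos'],s['ee_rot'],s['force'],s['width']);snap('scene','s2')
d,s=snap('scene','s2');
a=cv2.imread('pics/s2.png')[130:290,200:380]
cv2.imwrite('pics/z4.png',cv2.resize(a,None,fx=3.7,fy=3.7,interpolation=cv2.INTER_CUBIC))
"
```

```text
t: 3.45
eef_pos: [0.5643, 0.1152, 0.172]
ee_rot: [-3.141, 0.001, -2.893]
force: [0.4, -0.1, 0.7]
width: 0.0003
[0.56425748 0.11519216 0.17203049] [-3.14149303e+00  1.34658951e-03 -2.89292427e+00] [ 0.35241888 -0.11828802  0.71617439] 0.00031811878658741683
```

View pics/w2.png

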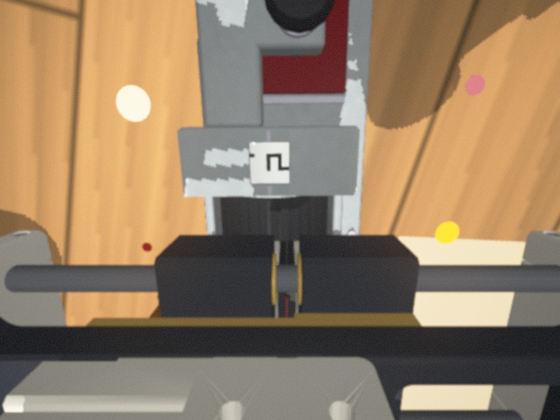

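View pics/z4.png

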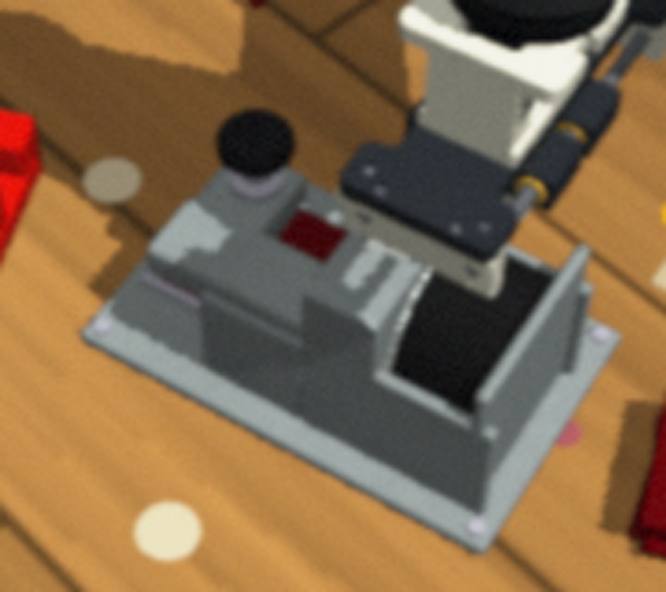

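```bash

python3 -m jog '[[[0,0,-0.004,0,0,0,0],[0,0,-0.004,0,0,0,0],[0,0,-0.001,0,0,0,0],[0,0,0,0,0,0,0]]]'
python3 -m jog '[[[0,0,-0.0005,0,0,0,0],[0,0,-0.0005,0,0,0,0],[0,0,0,0,0,0,0]]]'
python3 -m jog '[[[0,0,-0.0005,0,0,0,0],[0,0,-0.0005,0,0,0,0]]]'
```

```text
t: 4.1
eef_pos: [0.5637, 0.1158, 0.1617]
ee_rot: [-3.141, -0.0, -2.892]
force: [-0.1, -0.1, 0.4]
width: 0.0006
t: 4.47
eef_pos: [0.5637, 0.1158, 0.1609]
ee_rot: [3.142, -0.0, -2.892]
force: [0.3, -0.7, 0.7]
width: 0.0008
t: 4.72
eef_pos: [0.5637, 0.1158, 0.1598]
ee_rot: [3.142, 0.0, -2.892]
force: [-0.3, -0.4, -0.1]
width: 0.0008
```

```bash

for i in 1 2 3 4 5 6 7 8 9 10; do :; done
python3 -m jog '[[[0,0,-0.0005,0,0,0,0],[0,0,-0.0005,0,0,0,0]]]'|grep -E 'eef|force'
python3 -m jog '[[[0,0,-0.0005,0,0,0,0],[0,0,0,0,0,0,0]]]'|grep -E 'eef|force'
```

```text
eef_pos: [0.5637, 0.1158, 0.1588]
force: [0.0, 0.8, 0.0]
eef_pos: [0.5637, 0.1158, 0.1583]
force: [-0.0, 0.4, -1.5]
```

```bash

python3 -m jog '[[[0,0,-0.0005,0,0,0,0],[0,0,0,0,0,0,0]]]'|grep -E 'eef|force'
```

```text
eef_pos: [0.5637, 0.1158, 0.1578]
force: [0.0, -0.6, 0.6]
```

```bash

python3 -m jog '[[[0,0,-0.0005,0,0,0,0],[0,0,0,0,0,0,0]]]'|grep -E 'eef|force'
```

```text
eef_pos: [0.5637, 0.1158, 0.1573]
force: [0.1, -1.2, -0.9]
```

```bash

python3 -m jog '[[[0,0,-0.0005,0,0,0,0],[0,0,-0.0005,0,0,0,0]]]'|grep -E 'eef|force'
```

```text
eef_pos: [0.5637, 0.1158, 0.1563]
force: [0.3, -0.2, 0.1]
```

```bash

python3 -m jog '[[[0,0,-0.0005,0,0,0,0],[0,0,-0.0005,0,0,0,0]]]'|grep -E 'eef|force'
```

```text
eef_pos: [0.5637, 0.1158, 0.1553]
force: [-0.7, 0.6, -0.3]
```

```bash

python3 -m jog '[[[0,0,-0.0005,0,0,0,0],[0,0,-0.0005,0,0,0,0]]]'|grep -E 'eef|force'
```

```text
eef_pos: [0.5637, 0.1158, 0.1543]
force: [0.4, 0.3, 0.5]
```

```bash

python3 -m jog '[[[0,0,-0.0005,0,0,0,0],[0,0,0,0,0,0,0]]]'|grep -E 'eef|force'
```

```text
eef_pos: [0.5637, 0.1158, 0.1538]
force: [0.3, -0.3, -0.4]
```

```bash

python3 -m jog '[[[0,0,-0.0005,0,0,0,0],[0,0,0,0,0,0,0]]]'|grep -E 'eef|force'
```

```text
eef_pos: [0.5637, 0.1158, 0.1533]
force: [0.3, -0.6, -0.4]
```

```bash

python3 -m jog '[[[0,0,-0.0005,0,0,0,0],[0,0,0,0,0,0,0]]]'|grep -E 'eef|force'
```

```text
eef_pos: [0.5637, 0.1158, 0.1528]
force: [0.4, 0.1, 0.1]
```

```bash

python3 -m jog '[[[0,0,-0.0005,0,0,0,0],[0,0,0,0,0,0,0]]]'|grep -E 'eef|force'
```

```text
eef_pos: [0.5637, 0.1158, 0.1523]
force: [-0.3, 0.2, -0.3]
```

```bash

python3 -m jog '[[[0,0,-0.0005,0,0,0,0],[0,0,0,0,0,0,0]]]'|grep -E 'eef|force'
python3 -c "
from h import *
d,s=snap('scene','s3');
a=cv2.imread('pics/s3.png')[180:260,270:370]
cv2.imwrite('pics/z5.png',cv2.resize(a,None,fx=7,fy=7,interpolation=cv2.INTER_CUBIC))
"
```

```text
eef_pos: [0.5637, 0.1158, 0.1518]
force: [-0.6, -0.2, -0.6]
```

View pics/z5.png

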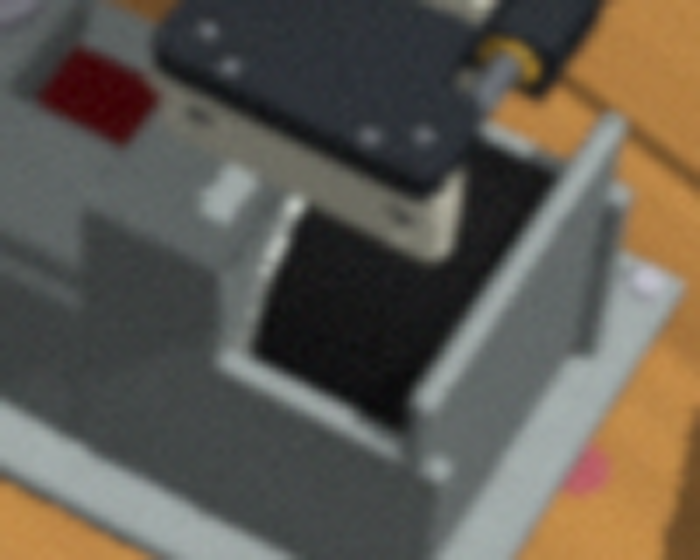

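```bash

python3 -c "
from h import *
d=np.load('pics/s3.npz');R=cv2.Rodrigues(np.array([0,0,.25]))[0]
p=d['eef'];
for n,x,y,z in [('tip+',21,9.5,-25),('tip-',21,-9.5,-25),('tipc',0,0,-25),('body+',96,39,41),('body-',96,-39,41),('fing+',21,39,41),('f-',21,-39,41)]:
  print(n,(proj(d,p+R@np.array([x,y,z])/1e3)-[270,180])*7)
"
```

```text
tip+ [435.59895688 230.6513572 ]
tip- [374.6308012 200.2558752]
tipc [442.28755644 163.06158023]
body+ [415.01022109 339.15588068]
body- [142.12276069 199.73694446]
fing+ [559.07629102 131.0080544 ]
f- [293.46330536   2.97617267]
```

View pics/s3.png

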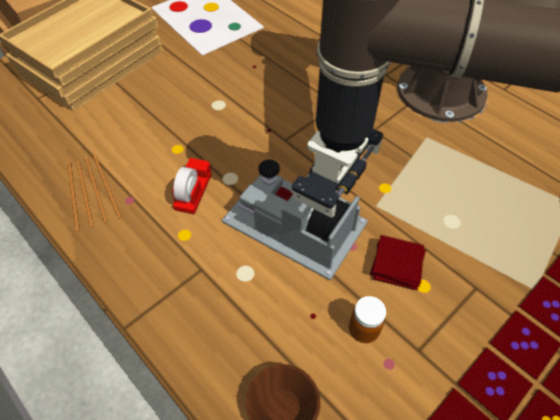

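```bash

python3 -m jog '[[[0,0,-0.0005,0,0,0,0],[0,0,0,0,0,0,0]]]'|grep -E 'eef|force'
```

```text
eef_pos: [0.5637, 0.1158, 0.1513]
force: [0.1, -0.1, 0.2]
```

```bash

python3 -m jog '[[[0,0,-0.0005,0,0,0,0],[0,0,0,0,0,0,0]]]'|grep -E 'eef|force'
```

```text
eef_pos: [0.5637, 0.1158, 0.1508]
force: [0.2, 0.1, -0.1]
```

```bash

python3 -m jog '[[[0,0,-0.0005,0,0,0,0],[0,0,0,0,0,0,0]]]'|grep -E 'eef|force'
```

```text
eef_pos: [0.5637, 0.1158, 0.1503]
force: [-0.0, 1.5, -0.2]
```

```bash

python3 -m jog '[[[0,0,-0.0005,0,0,0,0],[0,0,0,0,0,0,0]]]'|grep -E 'eef|force'
```

```text
eef_pos: [0.5637, 0.1158, 0.1498]
force: [0.6, 1.0, -0.2]
```

```bash

python3 -m jog '[[[0,0,-0.0005,0,0,0,0],[0,0,0,0,0,0,0]]]'|grep -E 'eef|force'
```

```text
eef_pos: [0.5637, 0.1158, 0.1493]
force: [0.7, -0.1, -0.4]
```

```bash

python3 -m jog '[[[0,0,-0.0005,0,0,0,0],[0,0,0,0,0,0,0]]]'|grep -E 'eef|force'
```

```text
eef_pos: [0.5637, 0.1158, 0.1488]
force: [-0.6, 0.4, 0.6]
```

```bash

python3 -m jog '[[[0,0,-0.0005,0,0,0,0],[0,0,0,0,0,0,0]]]'|grep -E 'eef|force|t:'
python3 -c "
from h import *
d,s=snap('wrist','w4')
"
```

```text
t: 9.52
eef_pos: [0.5637, 0.1158, 0.1483]
ee_rot: [-3.142, 0.0, -2.892]
force: [-0.5, -0.6, -0.6]
```

View pics/w4.png

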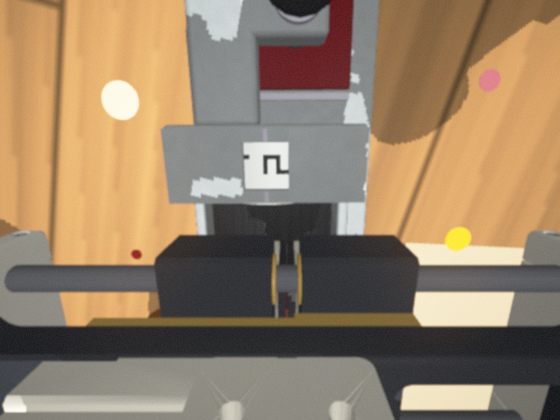

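```bash

python3 -m jog '[[[0,0,-0.0005,0,0,0,0],[0,0,0,0,0,0,0]]]'|grep -E 'eef|force'
```

```text
eef_pos: [0.5637, 0.1158, 0.1478]
force: [-0.0, 0.0, 0.0]
```

```bash

python3 -m jog '[[[0,0,-0.0005,0,0,0,0],[0,0,0,0,0,0,0]]]'|grep -E 'eef|force'
```

```text
eef_pos: [0.5637, 0.1158, 0.1473]
force: [-0.3, 0.3, -0.6]
```

```bash

python3 -m jog '[[[0,0,-0.0005,0,0,0,0],[0,0,0,0,0,0,0]]]'|grep -E 'eef|force'
```

```text
eef_pos: [0.5637, 0.1158, 0.1468]
force: [-0.2, -0.6, -0.7]
```

```bash

python3 -m jog '[[[0,0,-0.0005,0,0,0,0],[0,0,0,0,0,0,0]]]'|grep -E 'eef|force'
```

```text
eef_pos: [0.5637, 0.1158, 0.1463]
force: [-0.6, 0.2, -0.0]
```

```bash

python3 -c "
from h import *
d=np.load('pics/w4.npz')
from scipy.spatial.transform import Rotation as Ro
T=np.eye(4);T[:3,:3]=Ro.from_euler('xyz',d['rot']).as_matrix();T[:3,3]=d['eef'];T=T@d['hand_eye']
R=cv2.Rodrigues(np.array([0,0,.25]))[0];o=np.array([.58975,.06894,0])
q=lambda uv,z:(R.T@(onplane(d,uv,z,T)-o)*1e3).round(1)
for uv in [(266,165),(244,142),(289,188),(165,202),(366,204),(163,129),(368,127)]: print(uv,q(uv,.136))
for x,z in((-21,-25),(21,-25),(0,-25),(-10,-25),(10,-25)):
  print(x,proj(d,d['eef']+R@np.array([x,-9.5,z])/1e3,T))
a=cv2.imread('pics/w4.png')[110:270,150:400]
cv2.imwrite('pics/z6.png',cv2.resize(a,None,fx=3.2,fy=3.2,interpolation=cv2.INTER_CUBIC))
"
```

```text
(266, 165) [-9.00e-01 -1.00e-01  1.36e+02]
(244, 142) [ 11.2 -13.  136. ]
(289, 188) [-14.2  13.3 136. ]
(165, 202) [ 59.5  21.7 136. ]
(366, 204) [-60.  23. 136.]
(163, 129) [ 56.1 -20.  136. ]
(368, 127) [-58.  -21.1 136. ]
-21 [319.96260173 228.20653496]
21 [255.82807494 228.22252057]
0 [287.89800649 228.2145271 ]
-10 [303.16752681 228.21072116]
10 [272.62727612 228.21833335]
```

View pics/z6.png

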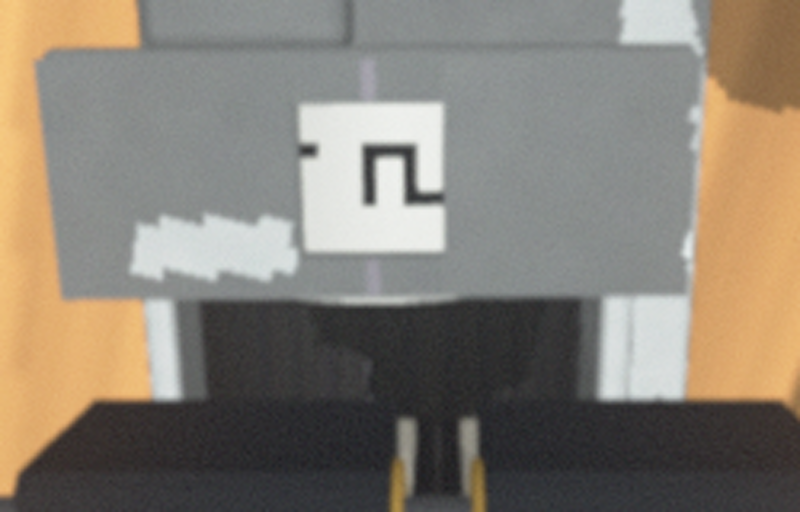

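```bash

python3 -m jog '[[[0,0,-0.0005,0,0,0,0],[0,0,0,0,0,0,0]]]'|grep -E 'eef|force'
```

```text
eef_pos: [0.5637, 0.1158, 0.1458]
force: [-0.1, 0.3, 0.3]
```

```bash

python3 -m jog '[[[0,0,-0.0005,0,0,0,0],[0,0,0,0,0,0,0]]]'|grep -E 'eef|force'
```

```text
eef_pos: [0.5637, 0.1158, 0.1453]
force: [-0.2, 0.8, -0.2]
```

```bash

python3 -m jog '[[[0,0,-0.0005,0,0,0,0],[0,0,0,0,0,0,0]]]'|grep -E 'eef|force'
```

```text
eef_pos: [0.5637, 0.1158, 0.1448]
force: [-0.1, -0.4, -0.2]
```

```bash

python3 -m jog '[[[0,0,-0.0005,0,0,0,0],[0,0,0,0,0,0,0]]]'|grep -E 'eef|force'
python3 -c "
from h import *
d,s=snap('wrist','w5')
a=cv2.imread('pics/w5.png')[110:270,150:400].astype(float)
a=np.clip(a*2.5,0,255)
cv2.imwrite('pics/z7.png',cv2.resize(a,None,fx=3.2,fy=3.2,interpolation=cv2.INTER_CUBIC))
d,s=snap('top','t5')
a=cv2.imread('pics/t5.png')[160:310,190:360].astype(float)
cv2.imwrite('pics/z8.png',cv2.resize(a,None,fx=4,fy=4,interpolation=cv2.INTER_CUBIC))
"
```

```text
eef_pos: [0.5637, 0.1158, 0.1443]
force: [-0.4, 0.0, 0.1][ WARN:0@1.176] global loadsave.cpp:1063 imwrite_ Unsupported depth image for selected encoder is fallbacked to CV_8U.
```

View pics/z7.png

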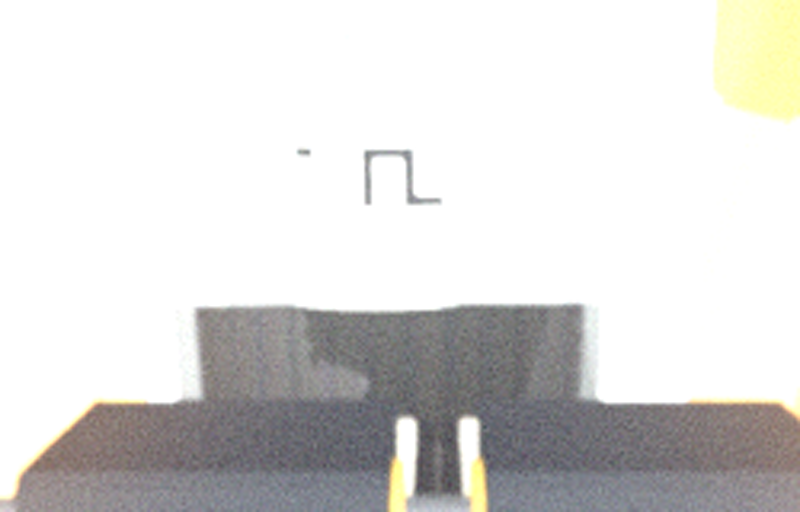

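View pics/z8.png

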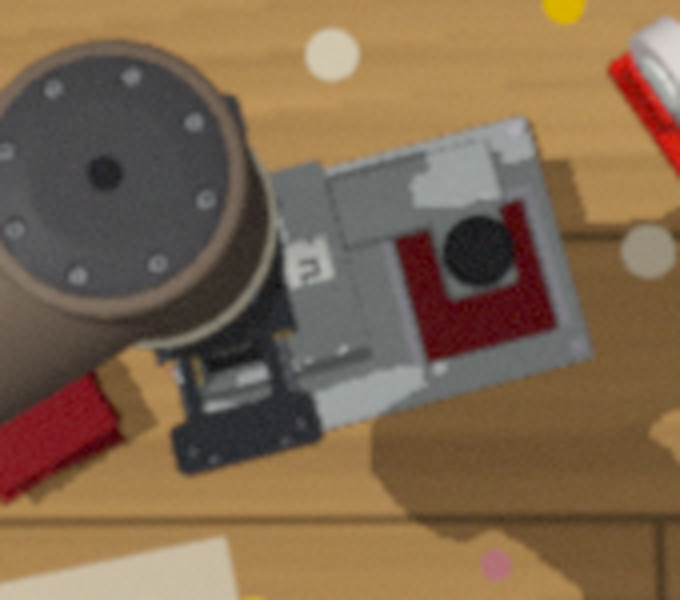

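View pics/wrist0.png

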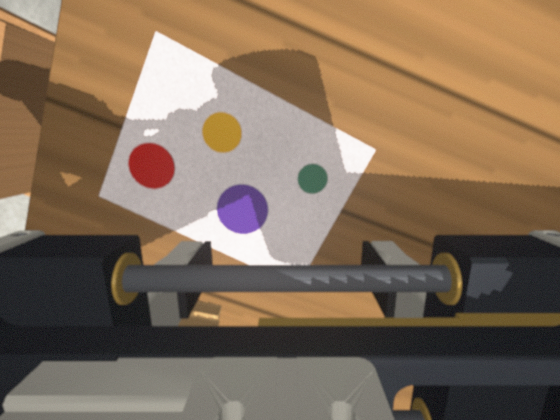

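```bash

python3 -c "
from h import *
a=cv2.imread('pics/wrist0.png')[215:335,100:290].astype(float)
a=np.clip(a*1.8,0,255).astype(np.uint8)
cv2.imwrite('pics/z9.png',cv2.resize(a,None,fx=4.2,fy=4.2,interpolation=cv2.INTER_CUBIC))
a=cv2.imread('pics/s2.png')[130:260,280:400]
cv2.imwrite('pics/z10.png',cv2.resize(a,None,fx=4.5,fy=4.5,interpolation=cv2.INTER_CUBIC))
"
```

```text
(no output)
```

View pics/z9.png

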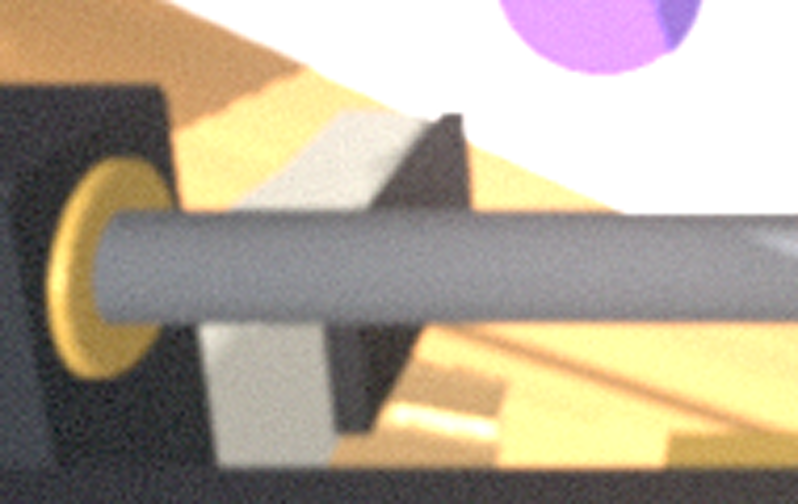

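View pics/z10.png

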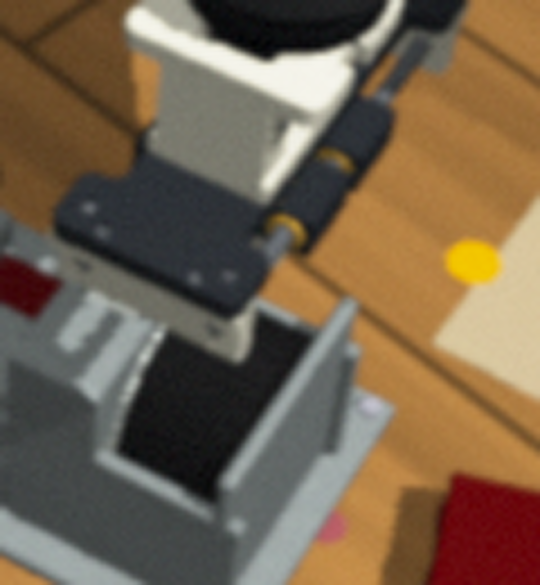

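```bash

python3 -m jog '[[[0,0,-0.001,0,0,0,0],[0,0,-0.001,0,0,0,0]]]'|grep -E 'eef|force'

```

```text
eef_pos: [0.5637, 0.1158, 0.1423]
force: [-0.2, 0.4, -0.0]
```

```bash

python3 -m jog '[[[0,0,-0.001,0,0,0,0],[0,0,-0.001,0,0,0,0]]]'|grep -E 'eef|force'

```

```text
eef_pos: [0.5637, 0.1158, 0.1403]
force: [0.1, -0.2, -0.3]
```

```bash

python3 -m jog '[[[0,0,-0.001,0,0,0,0],[0,0,-0.001,0,0,0,0]]]'|grep -E 'eef|force'

```

```text
eef_pos: [0.5637, 0.1158, 0.1383]
force: [-0.0, 0.4, -0.6]
```

```bash

python3 -m jog '[[[0,0,-0.0005,0,0,0,0],[0,0,-0.0005,0,0,0,0]]]'|grep -E 'eef|force|t:'
python3 -c "
from h import *
d,s=snap('scene','s6')
a=cv2.imread('pics/s6.png')[160:270,270:380]
cv2.imwrite('pics/z11.png',cv2.resize(a,None,fx=5.4,fy=5.4,interpolation=cv2.INTER_CUBIC))
"

```

```text
t: 12.68
eef_pos: [0.5637, 0.1158, 0.1373]
ee_rot: [3.142, -0.0, -2.892]
force: [-0.1, 0.5, -0.1]
```

View pics/z11.png

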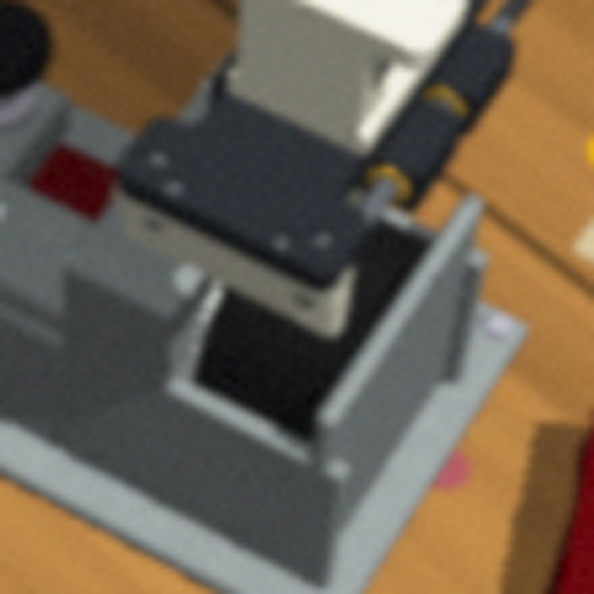

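```bash

python3 -c "
from h import *
d=np.load('pics/s6.npz');R=cv2.Rodrigues(np.array([0,0,.25]))[0]
p=d['eef'];print(p)
for x,y in ((96,39),(90,39),(80,39)):
 for z in(41,55,65,75):
  print(x,z,proj(d,p+R@np.array([x,y,z])/1e3))
print('seen',(333.9,221.1),'-y bottom?',(270+125/5.4,160+215/5.4), proj(d,p+R@np.array([96,-39,65])/1e3))
"

```

```text
[0.56370876 0.11579448 0.13732485]
96 41 [328.60868497 233.10897192]
96 55 [329.24126622 228.61691628]
96 65 [329.70344585 225.33490852]
96 75 [330.1745205  221.98973578]
90 41 [330.30094367 230.65124539]
90 55 [330.95359454 226.14258044]
90 65 [331.43039974 222.84869846]
90 75 [331.91634865 219.49164967]
80 41 [333.09547641 226.59264769]
80 55 [333.78092633 222.05705063]
80 65 [334.28162794 218.74392633]
80 75 [334.79187462 215.36764267]
seen (333.9, 221.1) -y bottom? (293.14814814814815, 199.8148148148148) [290.36394807 205.33158283]
```

```bash

python3 -m jog '[[[0,0,-0.0005,0,0,0,0],[0,0,-0.0005,0,0,0,0]]]'|grep -E 'eef|force'

```

```text
eef_pos: [0.5637, 0.1158, 0.1363]
force: [0.8, 0.5, 0.5]
```

```bash

python3 -m jog '[[[0,0,-0.0005,0,0,0,0],[0,0,-0.0005,0,0,0,0]]]'|grep -E 'eef|force'

```

```text
eef_pos: [0.5637, 0.1158, 0.1353]
force: [-0.9, 0.6, 0.1]
```

```bash

python3 -m jog '[[[0,0,-0.0005,0,0,0,0],[0,0,-0.0005,0,0,0,0]]]'|grep -E 'eef|force'

```

```text
eef_pos: [0.5637, 0.1158, 0.1343]
force: [-0.1, 0.0, -0.1]
```

```bash

python3 -m jog '[[[0,0,-0.0005,0,0,0,0],[0,0,-0.0005,0,0,0,0]]]'|grep -E 'eef|force'

```

```text
eef_pos: [0.5637, 0.1158, 0.1333]
force: [-0.2, -0.2, -1.0]
```

```bash

python3 -m jog '[[[0,0,-0.0005,0,0,0,0],[0,0,-0.0005,0,0,0,0]]]'|grep -E 'eef|force'

```

```text
eef_pos: [0.5638, 0.1158, 0.1325]
force: [0.2, -0.5, 1.1]
```

```bash

python3 -m jog '[[[0,0,-0.0005,0,0,0,0],[0,0,0,0,0,0,0]]]'|grep -E 'eef|force'

```

```text
eef_pos: [0.5639, 0.1158, 0.1322]
force: [-0.8, -0.5, 4.3]
```

```bash

python3 -m jog '[[[0,0,-0.0005,0,0,0,0],[0,0,0,0,0,0,0]]]'|grep -E 'eef|force|t:'

```

```text
t: 14.48
eef_pos: [0.5639, 0.1159, 0.1321]
ee_rot: [-3.142, 0.001, -2.892]
force: [-3.0, -0.6, 6.5]
```

```bash

python3 -m jog '[[[0.0019,0.0005,0,0,0,0,0],[0.0019,0.0005,0,0,0,0,0],[0.0019,0.0005,0,0,0,0,0]]]'|grep -E 'eef|force|t:'

```

```text
t: 14.85
eef_pos: [0.5697, 0.1174, 0.1326]
ee_rot: [-3.142, 0.001, -2.892]
force: [-3.5, 0.3, 11.6]
```

```bash

python3 -m jog '[[[0.0019,0.0005,0.0004,0,0,0,0],[0.0019,0.0005,0.0003,0,0,0,0],[0.0019,0.0005,0.0002,0,0,0,0]]]'|grep -E 'eef|force|t:'
python3 -c "
from h import *
d,s=snap('wrist','w7')
a=cv2.imread('pics/w7.png')[110:270,150:400]
cv2.imwrite('pics/z12.png',cv2.resize(a,None,fx=3.2,fy=3.2,interpolation=cv2.INTER_CUBIC))
"

```

```text
t: 15.22
eef_pos: [0.575, 0.1188, 0.1329]
ee_rot: [-3.142, 0.0, -2.892]
force: [-3.3, -0.7, 7.3]
```

View pics/z12.png

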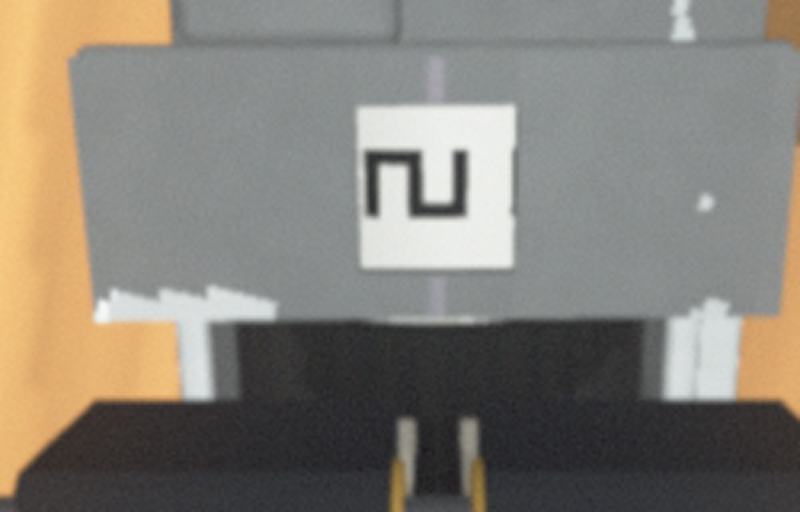

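```bash

python3 -m jog '[[[0.0019,0.0005,0,0,0,0,0],[0.0019,0.0005,0,0,0,0,0],[0.0019,0.0005,0,0,0,0,0]]]'|grep -E 'eef|force|t:'

```

```text
t: 15.65
eef_pos: [0.5807, 0.1202, 0.1328]
ee_rot: [-3.141, 0.0, -2.892]
force: [-2.2, -0.3, 6.6]
```

```bash

python3 -m jog '[[[0.0019,0.0005,0,0,0,0,0],[0.0019,0.0005,-0.0001,0,0,0,0],[0.0019,0.0005,-0.0001,0,0,0,0]]]'|grep -E 'eef|force|t:'

```

```text
t: 16.02
eef_pos: [0.5862, 0.1216, 0.1323]
ee_rot: [-3.141, -0.001, -2.892]
force: [-3.3, -0.5, 4.9]
```

```bash

python3 -m jog '[[[0.0019,0.0005,-0.0003,0,0,0,0],[0.0019,0.0005,-0.0003,0,0,0,0],[0.0019,0.0005,-0.0003,0,0,0,0]]]'|grep -E 'eef|force|t:'
python3 -c "
from h import *
d,s=snap('wrist','w8')
a=cv2.imread('pics/w8.png')[110:270,150:400]
cv2.imwrite('pics/z13.png',cv2.resize(a,None,fx=3.2,fy=3.2,interpolation=cv2.INTER_CUBIC))
"

```

```text
t: 16.4
eef_pos: [0.5927, 0.1233, 0.132]
ee_rot: [-3.141, 0.001, -2.892]
force: [-1.4, -0.8, 6.1]
```

View pics/z13.png

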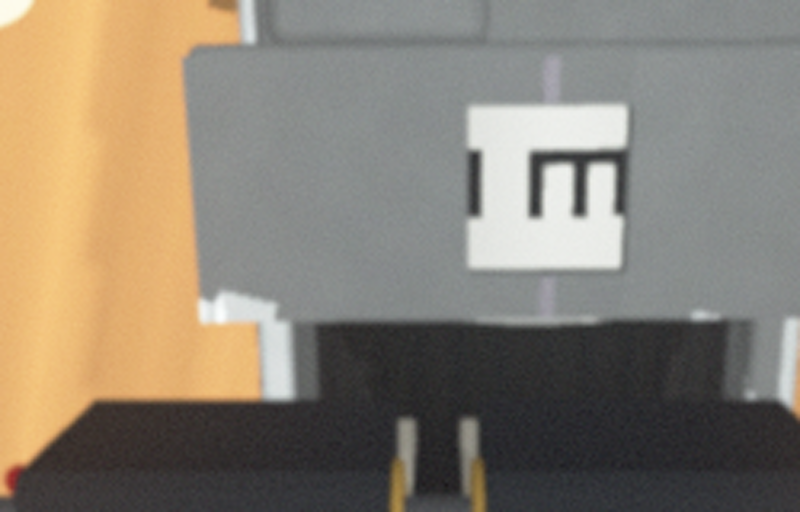

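```bash

python3 -m jog '[[[0,0,0.004,0,0,0,0],[0,0,0.004,0,0,0,0],[-0.0102,-0.0026,0,0,0,0,0],[-0.0102,-0.0026,0,0,0,0,0],[-0.0101,-0.0027,0,0,0,0,0],[0,0,-0.002,0,0,0,0],[0,0,-0.001,0,0,0,0],[0,0,0,0,0,0,0]]]'|grep -E 'eef|force|t:'

```

```text
t: 17.45
eef_pos: [0.5619, 0.1155, 0.136]
ee_rot: [-3.142, -0.0, -2.892]
force: [-0.8, 0.4, 0.6]
```

```bash

python3 -m jog '[[[0,0,-0.0005,0,0,0,0],[0,0,-0.0005,0,0,0,0]]]'|grep -E 'eef|force|t:'

```

```text
t: 17.7
eef_pos: [0.5618, 0.1154, 0.1351]
ee_rot: [-3.142, -0.0, -2.892]
force: [-0.4, 0.0, 0.2]
```

```bash

python3 -m jog '[[[0,0,-0.0005,0,0,0,0],[0,0,-0.0005,0,0,0,0]]]'|grep -E 'eef|force|t:'

```

```text
t: 17.95
eef_pos: [0.5617, 0.1154, 0.1341]
ee_rot: [-3.142, -0.0, -2.892]
force: [-0.5, -0.2, 0.4]
```

```bash

python3 -m jog '[[[0,0,-0.0005,0,0,0,0],[0,0,-0.0005,0,0,0,0]]]'|grep -E 'eef|force|t:'

```

```text
t: 18.2
eef_pos: [0.5617, 0.1154, 0.1332]
ee_rot: [3.142, 0.0, -2.892]
force: [0.0, 0.2, 0.7]
```

```bash

python3 -m jog '[[[0,0,-0.0005,0,0,0,0],[0,0,-0.0005,0,0,0,0]]]'|grep -E 'eef|force|t:'

```

```text
t: 18.45
eef_pos: [0.5618, 0.1154, 0.1324]
ee_rot: [-3.142, 0.0, -2.892]
force: [-1.0, 0.3, 2.5]
```

```bash

python3 -m jog '[[[0,0,-0.0006,0,0,0,0],[0,0,0,0,0,0,0]]]'|grep -E 'eef|force|t:'

```

```text
t: 18.7
eef_pos: [0.562, 0.1155, 0.132]
ee_rot: [-3.142, 0.001, -2.892]
force: [-1.3, -0.8, 4.7]
```

```bash

python3 -m jog '[[[0.0019,0.0005,0,0,0,0,0],[0.0019,0.0005,0,0,0,0,0]]]'|grep -E 'eef|force|t:'

```

```text
t: 18.95
eef_pos: [0.5654, 0.1164, 0.1322]
ee_rot: [-3.142, -0.0, -2.892]
force: [-4.0, 0.9, 9.4]
```

```bash

python3 -m jog '[[[0.0019,0.0005,0.0003,0,0,0,0],[0.0019,0.0005,0.0003,0,0,0,0],[0.0019,0.0005,0.0002,0,0,0,0]]]'|grep -E 'eef|force|t:'

```

```text
t: 19.32
eef_pos: [0.571, 0.1178, 0.1328]
ee_rot: [-3.141, -0.0, -2.892]
force: [-2.5, -0.8, 6.0]
```

```bash

python3 -m jog '[[[0.0019,0.0005,0.0001,0,0,0,0],[0.0019,0.0005,0.0001,0,0,0,0],[0.0019,0.0005,0,0,0,0,0]]]'|grep -E 'eef|force|t:'

```

```text
t: 19.7
eef_pos: [0.5766, 0.1193, 0.1328]
ee_rot: [-3.141, -0.001, -2.892]
force: [-2.9, 0.0, 6.0]
```

```bash

python3 -m jog '[[[0.0019,0.0005,0,0,0,0,0],[0.0019,0.0005,0,0,0,0,0],[0.0019,0.0005,0,0,0,0,0]]]'|grep -E 'eef|force|t:'

```

```text
t: 20.08
eef_pos: [0.5822, 0.1207, 0.1325]
ee_rot: [-3.141, -0.001, -2.892]
force: [-3.1, -1.0, 4.3]
```

```bash

python3 -m jog '[[[0.0019,0.0005,-0.0002,0,0,0,0],[0.0019,0.0005,-0.0002,0,0,0,0],[0.0019,0.0005,-0.0002,0,0,0,0]]]'|grep -E 'eef|force|t:'
python3 -c "
from h import *
d,s=snap('wrist','w9')
a=cv2.imread('pics/w9.png')[110:270,150:400]
cv2.imwrite('pics/z14.png',cv2.resize(a,None,fx=3.2,fy=3.2,interpolation=cv2.INTER_CUBIC))
"

```

```text
t: 20.45
eef_pos: [0.5883, 0.1223, 0.1318]
ee_rot: [-3.142, -0.0, -2.892]
force: [-2.7, -0.6, 4.2]
```

View pics/z14.png

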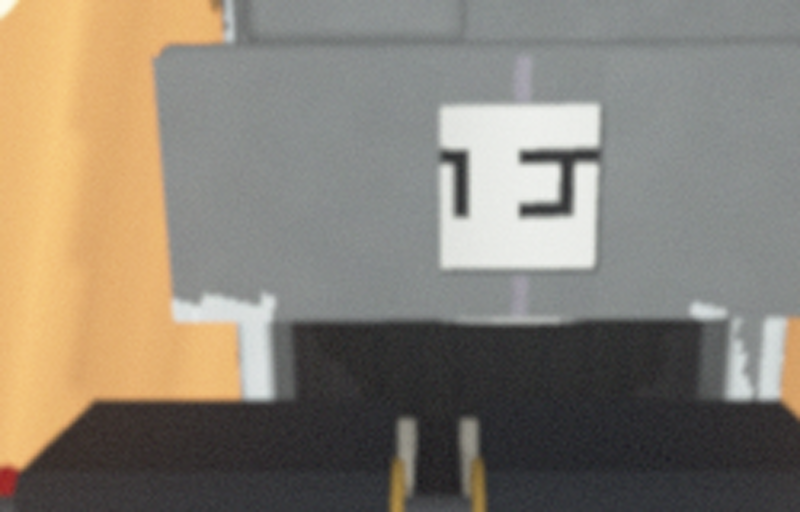

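```bash

python3 -m jog '[[[0.0019,0.0005,-0.0004,0,0,0,0],[0.0019,0.0005,-0.0004,0,0,0,0]]]'|grep -E 'eef|force|t:'

```

```text
t: 20.75
eef_pos: [0.5928, 0.1236, 0.1316]
ee_rot: [-3.141, 0.001, -2.892]
force: [-1.4, -1.7, 6.7]
```

```bash

python3 -m jog '[[[0.0019,0.0005,-0.0005,0,0,0,0],[0,0,0,0,0,0,0]]]'|grep -E 'eef|force|t:'
python3 -c "
from h import *
d,s=snap('wrist','w10')
a=cv2.imread('pics/w10.png')[110:270,150:400]
cv2.imwrite('pics/z15.png',cv2.resize(a,None,fx=3.2,fy=3.2,interpolation=cv2.INTER_CUBIC))
"

```

```text
t: 21.0
eef_pos: [0.5951, 0.1242, 0.1313]
ee_rot: [-3.142, 0.002, -2.892]
force: [-1.2, -1.2, 5.6]
```

View pics/z15.png

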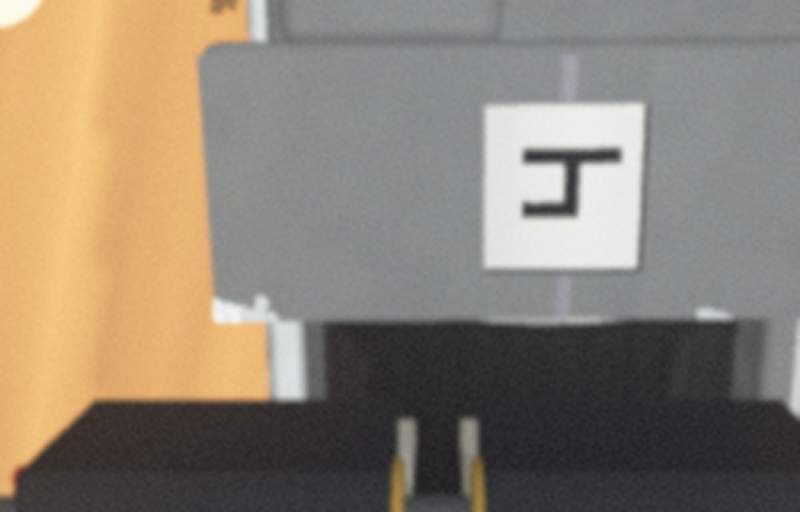

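```bash

python3 -m jog '[[[0,0,0.005,0,0,0,0],[0,0,0.015,0,0,0,0],[0,0,0.015,0,0,0,0],[0,-0.0157,0,0,0,0,0],[0,-0.0157,0,0,0,0,0],[0,-0.0157,0,0,0,0,0],[0,-0.0157,0,0,0,0,0],[0,-0.0157,0,0,0,0,0],[0,-0.0157,0,0,0,0,0],[0,-0.0157,0,0,0,0,0],[0,-0.0157,0,0,0,0,0],[0,-0.0157,0,0,0,0,0],[0,-0.0157,0,0,0,0,0],[0,0,0,0,0,0,0]]]'|grep -E 'eef|force|t:'
python3 -c "
from h import *
for n in('wrist','top','scene'):
  d,s=snap(n,n+'11')
a=cv2.imread('pics/top11.png')[160:310,190:360]
b=cv2.imread('pics/scene11.png')[130:280,205:375]
cv2.imwrite('pics/z16.png',cv2.resize(np.hstack([a,b]),None,fx=2.3,fy=2.3,interpolation=cv2.INTER_CUBIC))
"

```

```text
t: 22.8
eef_pos: [0.5939, -0.0343, 0.1656]
ee_rot: [3.142, -0.0, -2.894]
force: [0.0, -0.0, 0.7]
```

View pics/z16.png

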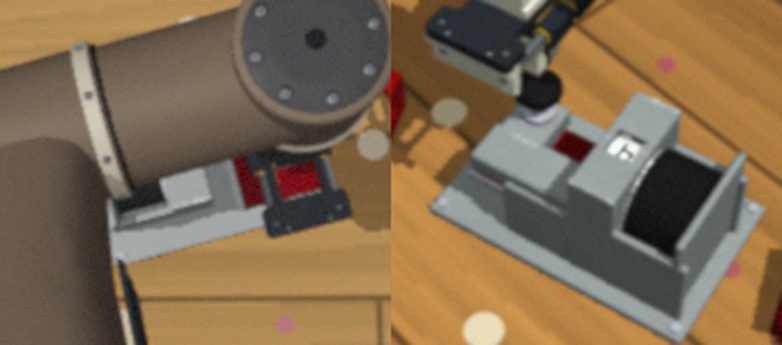

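View pics/wrist11.png

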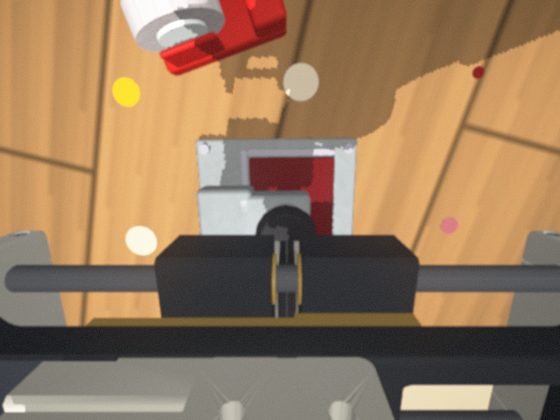

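```bash

python3 -m jog '[[[0,0,-0.006,0,0,0,0],[0,0,-0.006,0,0,0,0],[0,0,-0.005,0,0,0,0],[0,0,0,0,0,0,0]]]'|grep -E 'eef|force|t:'
python3 -c "
from h import *
b=cv2.imread('pics/scene11.png')[175:215,285:335]
cv2.imwrite('pics/z17.png',cv2.resize(b,None,fx=12,fy=12,interpolation=cv2.INTER_CUBIC))
"

```

```text
t: 23.45
eef_pos: [0.5937, -0.033, 0.1479]
ee_rot: [3.142, -0.001, -2.892]
force: [0.2, 0.2, -0.5]
```

View pics/z17.png

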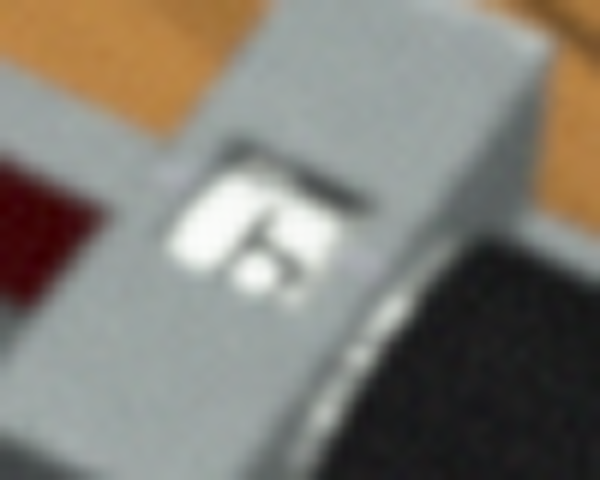

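```bash

python3 -m jog '[[[0,0,0.017,0,0,0,0],[0,0.02,0.01,0,0,0,0],[0,0.025,0.01,0,0,0,0],[0,0.025,0,0,0,0,0],[0,0.02,0,0,0,0,0],[0,0,0,0,0,0,0]]]'|grep -E 'eef|force|t:'
python3 -c "
from h import *
d,s=snap('wrist','w12')
b=cv2.imread('pics/w12.png')[100:260,200:380]
cv2.imwrite('pics/z18.png',cv2.resize(b,None,fx=3.7,fy=3.7,interpolation=cv2.INTER_CUBIC))
"

```

```text
t: 24.2
eef_pos: [0.5941, 0.0587, 0.1862]
ee_rot: [3.141, 0.001, -2.89]
force: [0.8, -0.2, 0.1]
```

View pics/z18.png

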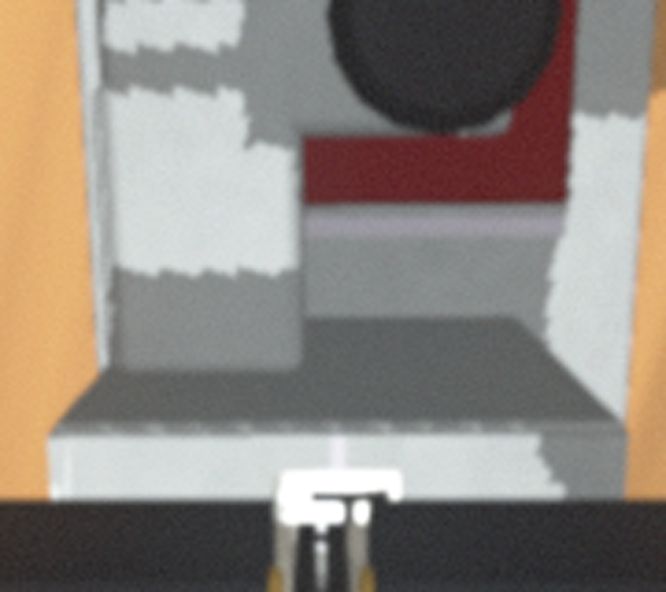

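```bash

python3 -m jog '[[[0,-0.02,0,0,0,0,0],[0,-0.025,0,0,0,0,0],[0,-0.025,-0.01,0,0,0,0],[0,-0.02,-0.01,0,0,0,0],[0,0,-0.012,0,0,0,0],[0,0,-0.006,0,0,0,0],[0,0,0,0,0,0,0]]]'|grep -E 'eef|force|t:'

```

```text
t: 25.12
eef_pos: [0.5938, -0.0328, 0.147]
ee_rot: [-3.142, -0.001, -2.892]
force: [0.1, -0.6, -0.9]
```

```bash

python3 -m jog '[[[0,0,-0.001,0,0,0,0],[0,0,-0.001,0,0,0,0],[0,0,-0.001,0,0,0,0]]]'|grep -E 'eef|force|t:'

```

```text
t: 25.5
eef_pos: [0.5941, -0.0328, 0.1449]
ee_rot: [-3.142, 0.0, -2.892]
force: [1.3, 0.4, -0.5]
```

```bash

python3 -m jog '[[[0,0,-0.001,0,0,0,0],[0,0,-0.001,0,0,0,0],[0,0,-0.001,0,0,0,0]]]'|grep -E 'eef|force|t:'

```

```text
t: 25.88
eef_pos: [0.594, -0.0331, 0.1416]
ee_rot: [-3.142, -0.0, -2.892]
force: [0.0, -1.3, -0.0]
```

```bash

python3 -m jog '[[[0,0,-0.001,0,0,0,0],[0,0,-0.001,0,0,0,0],[0,0,-0.001,0,0,0,0]]]'|grep -E 'eef|force|t:'

```

```text
t: 26.25
eef_pos: [0.594, -0.0331, 0.1386]
ee_rot: [3.142, -0.0, -2.892]
force: [0.1, 0.4, -1.5]
```

```bash

python3 -m jog '[[[0,0,-0.001,0,0,0,0],[0,0,-0.001,0,0,0,0],[0,0,-0.001,0,0,0,0]]]'|grep -E 'eef|force|t:'

```

```text
t: 26.62
eef_pos: [0.5941, -0.0331, 0.1358]
ee_rot: [-3.141, 0.0, -2.892]
force: [-0.4, 0.2, 2.1]
```

```bash

python3 -m jog '[[[0,0,-0.001,0,0,0,0],[0,0,-0.001,0,0,0,0],[0,0,-0.001,0,0,0,0],[0,0,-0.001,0,0,0,0]]]'|grep -E 'eef|force|t:'

```

```text
t: 27.12
eef_pos: [0.5941, -0.0331, 0.1317]
ee_rot: [-3.142, 0.0, -2.892]
force: [-0.3, 0.4, 2.6]
```

```bash

python3 -m jog '[[[0,0,-0.001,0,0,0,0],[0,0,-0.001,0,0,0,0],[0,0,-0.001,0,0,0,0],[0,0,-0.001,0,0,0,0]]]'|grep -E 'eef|force|t:'

```

```text
t: 27.62
eef_pos: [0.5941, -0.0331, 0.1277]
ee_rot: [-3.142, 0.0, -2.892]
force: [-0.4, 0.6, 4.6]
```

```bash

python3 -m jog '[[[0,0,-0.001,0,0,0,0],[0,0,-0.001,0,0,0,0],[0,0,-0.001,0,0,0,0]]]'|grep -E 'eef|force|t:'

```

```text
t: 28.0
eef_pos: [0.5941, -0.0331, 0.1247]
ee_rot: [-3.142, 0.0, -2.892]
force: [-0.9, -0.2, 5.5]
```

```bash

python3 -m jog '[[[0,0,-0.001,0,0,0,0],[0,0,-0.001,0,0,0,0]]]'|grep -E 'eef|force|t:'

```

```text
t: 28.25
eef_pos: [0.5943, -0.0331, 0.1232]
ee_rot: [-3.141, 0.001, -2.892]
force: [-0.2, -0.2, 9.5]
```

```bash

python3 -m jog '[[[0,0,-0.001,0,0,0,0],[0,0,0,0,0,0,0]]]'|grep -E 'eef|force|t:'

```

```text
t: 28.5
eef_pos: [0.5945, -0.0331, 0.1226]
ee_rot: [-3.141, 0.001, -2.892]
force: [-1.4, 0.5, 10.6]
```

```bash

python3 -m jog '[[[0,0,-0.0005,0,0,0,0],[0,0,0,0,0,0,0],[0,0,0,0,0,0,0],[0,0,0,0,0,0,0],[0,0,0,0,0,0,0]]]'|grep -E 'eef|force|t:'
python3 -c "
from h import *
snap('scene','s13')
b=cv2.imread('pics/s13.png')[140:240,215:335]
cv2.imwrite('pics/z19.png',cv2.resize(b,None,fx=6,fy=6,interpolation=cv2.INTER_CUBIC))
"

```

```text
t: 29.12
eef_pos: [0.5945, -0.0331, 0.1223]
ee_rot: [-3.141, 0.001, -2.892]
force: [-2.6, -0.1, 12.5]
```

View pics/z19.png

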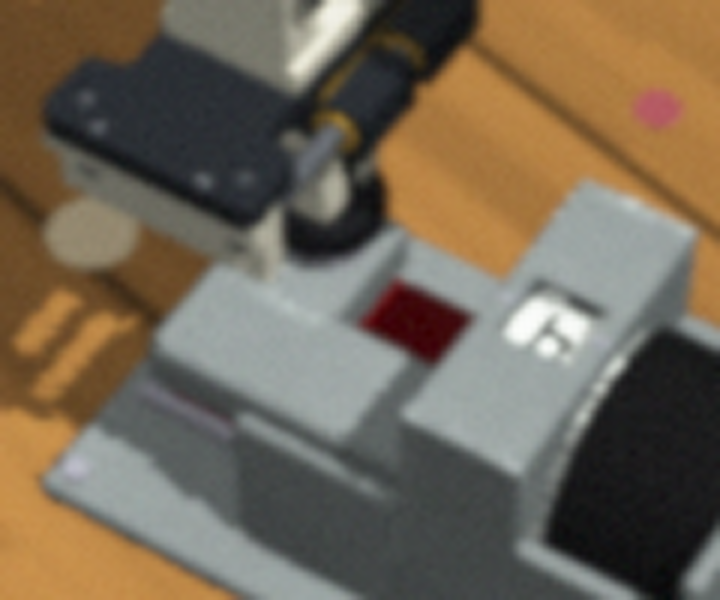

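```bash

python3 -m jog '[[[0,0,-0.0,0,0,0,0],[0,0,0.002,0,0,0,0],[0,0,0.003,0,0,0,0],[0,0,0.003,0,0,0,0],[0,0,0.004,0,0,0,0],[0,0,0.005,0,0,0,0],[0,0,0.01,0,0,0,0],[0,0,0.03,0,0,0,0],[0,0.04,0.03,0,0,0,0],[0,0.05,0.02,0,0,0,0],[-0.01,0.05,0,0,0,0,0],[0,0,0,0,0,0,0]]]'|grep -E 'eef|force|t:'
python3 -c "
from h import *
snap('wrist','w14');snap('scene','s14')
a=cv2.imread('pics/w14.png')[20:250,130:400]
b=cv2.imread('pics/s14.png')[140:240,215:335]
cv2.imwrite('pics/z20.png',cv2.resize(a,None,fx=2.6,fy=2.6,interpolation=cv2.INTER_CUBIC))
cv2.imwrite('pics/z21.png',cv2.resize(b,None,fx=6,fy=6,interpolation=cv2.INTER_CUBIC))
"

```

```text
t: 30.68
eef_pos: [0.5833, 0.1098, 0.2286]
ee_rot: [3.141, 0.0, -2.889]
force: [-1.0, -0.7, 0.2]
```

View pics/z20.png

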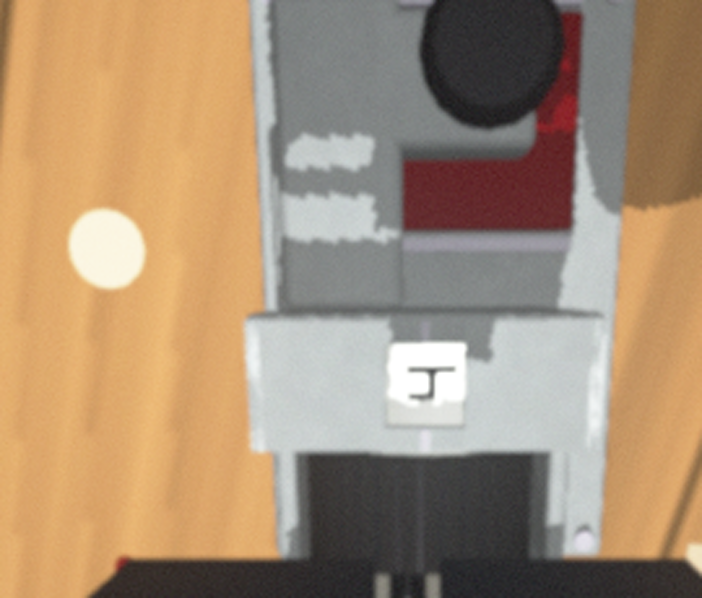

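View pics/z21.png

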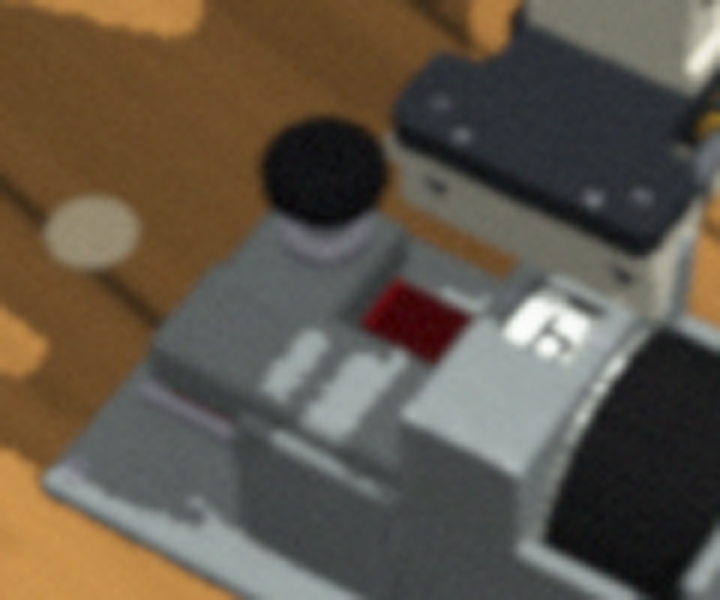

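```bash
python3 -c "
from station import job_done
print(job_done())"
```

```text
the job is handed in; nothing more can be done
None
```

The 4 is set in the window and stamped once. The job is handed in with the fingers clear of everything. No verdict came back, so what follows is from my own readings.

**Rolling:** I turned the roller from a partly showing 2 to the 4 in two light drags. The highest force I read was about 12 N. In the last wrist picture the whole 4 is in the window, about 1.7 mm (0.04 rad) short of dead centre. A check before stamping, partly hidden by the gripper, gave about 2.5 mm. Both are inside the 5.4 mm tolerance, so I didn't nudge it further.

**Stamping:** I pushed the knob down until it bottomed, with about 13 mm of fingertip travel including the buffer. I held it there at 10 to 12.5 N for over half a second, then released it. The knob looks fully up again in the last pictures, with the 4 still showing. Time at release was about 30 s.

**Limits of the checks:**
- Forces were only read at the end of each short move, so a brief peak between readings would not show. I saw nothing near 20 N.
- I did not measure the positions of the coaster and the things around the press again after the stamp. Nothing touched them, and the coaster looked in place.

**One disagreement:** the fingertips touched at about the height of the TCP, not 25 mm ahead of it as `arm.tip_extent` says. The wrist picture and both contacts (roller and knob) agreed on this, so I went by contact force.

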